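Cap a paint flask and hold it down in its sprung cradle

ROBOT

A 6-joint arm with a two-finger parallel gripper is mounted at the origin on the work surface. World frame = base frame: x ahead of the robot, y to its left, z up, the work surface at z = 0. Lengths are in m, angles in degrees, forces in N, time in s.
With the tool pointing down it reaches from about 0.3 to 0.75 m from the base axis. Payload 8.5 kg.
Tool frame: the origin (TCP) lies on the centre line of the jaws, within the pads' length; the fingertips stand 19 mm ahead of it and the grasp point (between the pads) is the TCP; z points along the fingers, x is the direction in which the jaws open and shut, and the axes are right-handed (so a half turn about z gives the same grasp; the last joint's range is limited). The gripper opens to 85 mm and grips with 20 to 120 N. Pads are 22 mm wide; open, the fingers measure 114 mm over their backs; the gripper's body (76 mm by 85 mm) begins 54 mm behind the grasp point. The pads swing forward as they close: fully open they stand 13 mm farther back than shut.
Start: joints at [-87.393, 21.807, 74.336, -0, 83.858, -12.336], TCP at [0.142, -0.531, 0.25] pointing down, gripper open.
Joint ranges: [-178.18, 178.18], [-50.72, 133.34], [12.68, 142.11], [-81.47, 261.47], [9.98, 163.14], [-165.26, 165.26]. Speed limits (degrees/s): [136.94, 136.94, 180, 180, 180, 180].

INTERFACE

Orientations are given as a 3x3 rotation matrix whose columns are the frame's x, y, z axes.
In Python, from rig import env, cams, order gives the robot as it stands.
- The arm moves only by the tool step_arm, never from a script. Its argument "steps" is a list of rows, each an object with "xyz": the shift along the tool's x, y, z normalised to -1 to 1, where 1 is 0.04 m, a list of three; "turn": the turn, a rotation vector about the tool's x, y, z normalised to -1 to 1, where 1 is 0.08 rad, a list of three; "gripper": the gripper command: -1 is shut, 1 is fully open, values between are in proportion. A call has 1 to 20 rows; each row shifts and turns the commanded pose from where the row before left it, along the tool's axes as they then stand; what a row does not reach is not made up. A row lasts 1/12 s, in which the tool goes at most 41.7 mm and 7.16 degrees, less where a joint would pass 70% of its speed; a pose out of reach is approached as far as the arm can. A call with a number of a shift or a turn outside -1 to 1 is refused whole. A call with a gripper value outside its range is refused whole. The fingers move at their own pace and stop on an object; "squeeze" is the grip in N (left out, the last holds). Time passes only in rows, so rows that do not move let the fingers close. It gives the time, the measured TCP pose, the force and the opening at its end, in the units of the state.
- env.observe(): the state, without advancing time (a new reading comes with each control period).
- cams.get_image(name): name is "scene" or "top"; returns (picture, depth): 480x640x3 uint8, red, green, blue; 480x640 float32, m along the optical axis (not along the pixel's ray), 0 where there is no reading.
- cams.camera_info(name): a dict with "fx", "fy", "cx", "cy" (pixels), "k1" (the pictures are not rectified: a ray, as slopes to the right and down, at radius r is drawn at 1 + k1 r^2 times it, then the intrinsics apply), "extrinsics" (4x4, takes a point from camera to world coordinates). Camera axes: x right, y down, z forward; pixel columns grow to the right and rows downward; lengths in m; the calibration is good to about 2 mm. A picture is of the moment at which its call begins. camera_info takes no time and is no camera call.
- order.close_job(): hands the job in, once; it reports no verdict.
The state is a dict: "time_s": time; "q": joint angles; "qvel": joint speeds; "joint_efforts": joint torques, N m; "position": TCP position; "tool_rot": TCP orientation; "ft_force": force on the tool from outside, world axes, zero at the start; "wrist_torque": the same for the moment, N m; "grip_width": finger opening in m.
Only numpy, scipy, OpenCV 4.12 (cv2) and the standard library are available. Lean on these libraries where they do the work, as an engineer would, in place of code of your own. Each camera call takes 0.05 s, during which the arm holds its last target. There are 200 camera calls.

TASK

First stand the round aluminium flask upright in the sprung ring cradle, then put its black cap on over the neck. Press down on the cap until the ring has sunk all the way to its stop, and finish while still holding it pressed down there. Keep the flask upright throughout and leave the screw box, filler tub, screwdriver and wood offcut where they are.

Things in the scene. Friction and masses are not known exactly. Their poses are not given: they have to be found in the camera images.
- flask_center (a point): Centre (half-way up) of the loose round bare-aluminium flask, standing on the bench, 120 mm tall, about 0.3 kg. Above its foot: body 62 mm in diameter up to 60 mm (lowest 5 mm chamfered), shoulder to 76 mm, straight neck 31 mm in diameter to 113 mm, then tapering to a 27 mm open mouth at 120 mm. Its z is its axis, up; yaw does not matter.
- cap_center (a point): Centre (half-way up) of the loose black plastic cap: a cup upside down, 42 mm in outer diameter, 40 mm tall, 40 g, standing on the bench open side down. Inside 36 mm in diameter, 35 mm deep: it slips loosely over the flask's neck and rests on the rim, its centre then 45 mm above the flask's centre. Its z is its axis, up.
- seat (a point): Centre of the inner floor of the sprung ring, where the flask's foot rests; 59 mm above the bench when up, moves with the ring. The steel ring is a round cup, 68 mm inside, flaring to 80 mm at its mouth 29 mm above this point. It rides on three coil springs with pins 54 mm from the axis (tops 19 mm above this point) on a fixed round dark steel base, 140 mm in diameter. z up.
- cradle_ring (a joint): How far the sprung ring is pressed down, in m: 0 is up (where the springs hold it, also with flask and cap standing in it), 0.018 is fully down on its stop. Pressing it to the stop with the flask and cap in it takes about 10 N; it springs up again when let go.
- screw_box: Open cardboard box of screws, 85 x 200 x 55 mm, origin at the centre of its underside. To be left alone.
- filler_tub: White tub of wood filler with a grey lid, 90 mm in diameter, 85 mm tall, origin at the centre of its underside. To be left alone.
- screwdriver: Screwdriver lying on the bench along its x. To be left alone.
- offcut: Wood offcut, 60 x 170 x 40 mm, origin at the centre of its underside. To be left alone.

How it is judged (in metres and radians):
On the way, in this order (a step that is already met when the one before it is completed fails the run):
1. the flask stands upright on the seat of the ring cradle (horizontal distance between flask_center and seat below 0.006 m and z of flask_center in the frame of seat between 0.055 and 0.064 m and angle between flask_center's own z axis and vertical below 0.1 rad), for 0.2 s.
2. the cap sits on the neck of the flask in the cradle (all of step 1 and horizontal distance between cap_center and flask_center below 0.006 m and z of cap_center in the frame of flask_center between 0.04 and 0.05 m).
At the end, for the whole second after the job is handed in: Flask upright (0.1 rad) on the seat (6 mm sideways, 5 mm in height), cap down on its rim (6 mm sideways, 5 mm in height), ring pressed down over 13.5 of its 18 mm, fingers touching the cap with over 2 N and the cap pushing on the flask with over 4 N (all of step 2 and value of joint cradle_ring above 0.0135 m and contact force between the fingers and cap above 2 N and contact force between cap and flask above 4 N); the arm keeps its last pose, push and grip.
It fails at once if the flask is tipped over or dropped on its side (more than 0.5 rad) (angle between flask_center's own z axis and vertical above 0.5 rad).
It fails at once if the screw box is shoved more than 20 mm (distance of screw_box from where it was at the start of the episode above 0.02 m).
It fails at once if the filler tub is shoved more than 20 mm (distance of filler_tub from where it was at the start of the episode above 0.02 m).
It fails at once if the screwdriver is shoved more than 20 mm (distance of screwdriver from where it was at the start of the episode above 0.02 m).
It fails at once if the offcut is shoved more than 20 mm (distance of offcut from where it was at the start of the episode above 0.02 m).
It also fails if it takes over 61 s, if anything falls off the work surface, if the arm or the gripper's body presses on something with over 40 N, if the wrist force passes 120 N, or if a joint passes its speed limit or range.

## Working session

There is one attempt and no reset: what is moved stays moved. The work goes in short steps, Python scripts to look and compute and a tool call to move; the robot and the scene stay as the last step left them, time stands still between calls to the robot, and variables do not carry over. Pictures are saved under pics/ and viewed, about 8 in all and at most 12, crops included, and the job is handed in when it is done.

Besides the shell and the picture viewer there is one more tool, called as name(argument=value, ...), one argument or row to a line, values as JSON. step_arm: Moves the arm, as the interface text tells. Scaled input: -1 to 1 covers 0.04 m each way for a shift and 0.08 rad each way for a turn. Its arguments: {"type":"object","properties":{"steps":{"type":"array"},"squeeze":{"type":"number"}},"required":["steps"]}

```bash
ls; mkdir -p pics; cat > h.py <<'E'
import numpy as np,cv2
from rig import env,cams,order
def grab(n,tag):
    im,d=cams.get_image(n); np.savez(f'/tmp/{tag}.npz',im=im,d=d); cv2.imwrite(f'pics/{tag}.png',im[:,:,::-1]); return im,d
def pts(n,uv,d=None,z=None):
    c=cams.camera_info(n);uv=np.atleast_2d(np.asarray(uv,float))
    K=np.array([[c['fx'],0,c['cx']],[0,c['fy'],c['cy']],[0,0,1.]])
    r=cv2.undistortPoints(uv[:,None],K,np.array([c['k1'],0,0,0.]))[:,0]
    r=np.c_[r,np.ones(len(r))];T=np.array(c['extrinsics'])
    w=r@T[:3,:3].T;o=T[:3,3]
    if d is not None: s=np.asarray(d)
    else: s=(z-o[2])/w[:,2]
    return o+w*np.reshape(s,(-1,1))
def cloud(n,d):
    v,u=np.mgrid[0:480,0:640]
    P=pts(n,np.c_[u.ravel(),v.ravel()],d=d.ravel()).reshape(480,640,3); P[d==0]=np.nan; return P
E
python3 - <<'E'
from h import *
a,_=grab('top','top0');b,_=grab('scene','scene0')
for n in('top','scene'):
    c=cams.camera_info(n);print(n,c['fx'],c['k1'],np.round(c['extrinsics'],3))
s=env.observe();print(s)
E
```

```text
pics
top 624.8333555056694 -0.08653878543445677 [[-0.014 -0.995  0.099  0.461]
 [-1.     0.016  0.013 -0.016]
 [-0.014 -0.099 -0.995  1.727]
 [ 0.     0.     0.     1.   ]]
scene 495.59518137820703 -0.044562554340413306 [[ 0.613  0.676 -0.409  1.086]
 [ 0.79  -0.522  0.321 -0.381]
 [ 0.004 -0.52  -0.854  1.063]
 [ 0.     0.     0.     1.   ]]
{'time_s': 0.1, 'q': array([-8.73917263e+01,  2.18378851e+01,  7.43794379e+01,  1.78163435e-04,
        8.38586120e+01, -1.23364675e+01]), 'qvel': array([ 0.04552072, -0.05372869, -0.2185242 , -0.04710458, -0.02302637,
        0.00716298]), 'joint_efforts': array([ 3.97610158e-03, -4.49216545e+01, -2.31655455e+01, -1.65708207e-04,
        3.64593994e-03,  1.12949232e-05]), 'position': array([ 0.14181899, -0.53115355,  0.24977215]), 'tool_rot': array([[ 2.57886978e-01, -9.66175089e-01, -5.72229380e-05],
       [-9.66174224e-01, -2.57886825e-01,  1.32408263e-03],
       [-1.29405269e-03, -2.86176340e-04, -9.99999122e-01]]), 'ft_force': array([-0.24542638, -0.06951027, -0.85885368]), 'wrist_torque': array([0.03110556, 0.00401417, 0.04838563]), 'grip_width': 0.08535283093684576}
```

View pics/top0.png

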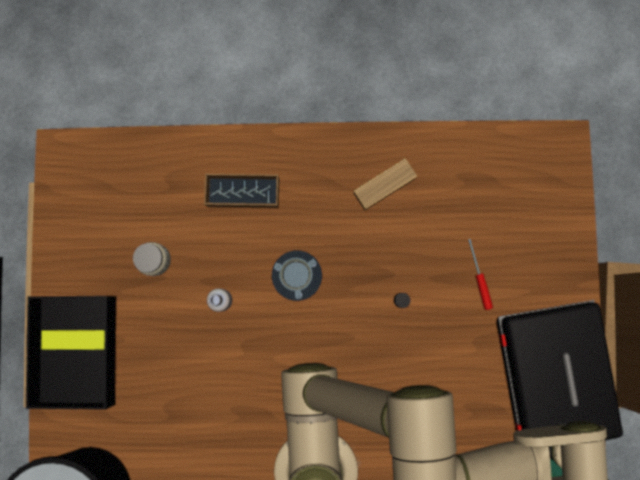

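View pics/scene0.png

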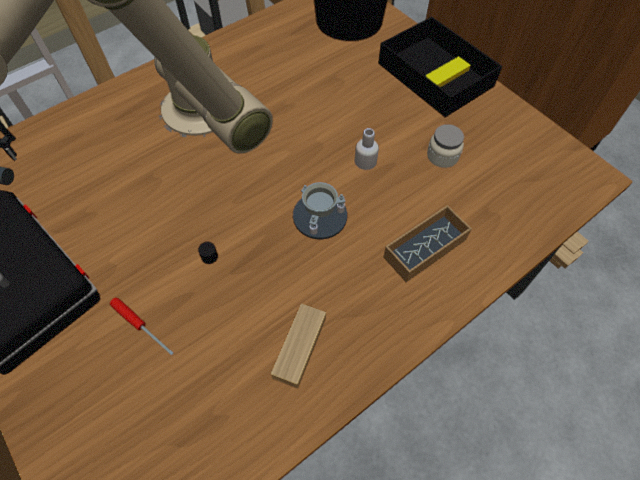

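Top view shows the flask at (219,300), the cradle at (297,275) and the cap at (402,300). In the scene view they are at (367,150), (320,208) and (208,252). Next I'll measure them.

```bash
python3 - <<'E'
from h import *
for n in('top','scene'):
    f=np.load(f'/tmp/{n}0.npz');im,d=f['im'],f['d'];P=cloud(n,d);X,Y,Z=P.transpose(2,0,1)
    g=dict(top=dict(flask=(219,300),cradle=(297,275),cap=(402,300)),scene=dict(flask=(367,150),cradle=(320,208),cap=(208,252)))[n]
    v,u=np.mgrid[0:480,0:640]
    for k,(a,b) in g.items():
        near=np.hypot(u-a,v-b)<(35 if k=='cradle' else 28)
        for lo,hi in dict(flask=[(.015,.055),(.08,.108),(.108,.13)],cap=[(.01,.03),(.034,.05)],cradle=[(.005,.03),(.05,.066),(.066,.08),(.08,.1)])[k]:
            m=near&(Z>lo)&(Z<hi)
            if m.sum()<5: print(n,k,lo,m.sum());continue
            p=P[m]; c,r=cv2.minEnclosingCircle(p[:,:2].astype(np.float32))
            print(n,k,lo,m.sum(),'mean',p.mean(0).round(4),'circ',np.round(c,4),round(r,4))
    hsv=cv2.cvtColor(im,cv2.COLOR_RGB2HSV)
    a,b=g['cap']; m=((hsv[:,:,2]<60)&(np.hypot(u-a,v-b)<28)).astype(np.uint8)
    cs=max(cv2.findContours(m,0,2)[0],key=cv2.contourArea);(c,r)=cv2.minEnclosingCircle(cs)
    print(n,'cap blob',c,r,pts(n,[c],z=.02).round(4))
    a,b=g['cradle'];m=((abs(Z-.0)<.4)&(hsv[:,:,1]<110)&(np.hypot(u-a,v-b)<34)).astype(np.uint8)
    cs=max(cv2.findContours(m,0,2)[0],key=cv2.contourArea);(c,r)=cv2.minEnclosingCircle(cs);e=cv2.fitEllipse(cs)
    print(n,'cradle blob',c,r,e,pts(n,[c,e[0]],z=.02).round(4))
ims=[]
for n,(a,b) in(('top',(297,275)),('top',(219,300)),('scene',(320,208)),('scene',(367,150))):
    im=np.load(f'/tmp/{n}0.npz')['im'];ims.append(cv2.resize(im[b-35:b+35,a-45:a+45],(396,296),interpolation=cv2.INTER_CUBIC))
cv2.imwrite('pics/crops.png',np.vstack([np.hstack(ims[:2]),np.hstack(ims[2:])])[:,:,::-1])
E
```

```text
top flask 0.015 52 mean [0.4658 0.2329 0.036 ] circ [0.4645 0.2551] 0.0319
top flask 0.08 45 mean [0.4627 0.2543 0.0903] circ [0.4624 0.2581] 0.0198
top flask 0.108 59 mean [0.4644 0.2524 0.1178] circ [0.4642 0.2546] 0.0159
top cradle 0.005 1140 mean [0.5277 0.0424 0.0113] circ [0.5314 0.045 ] 0.0958
top cradle 0.05 570 mean [0.5302 0.0459 0.0587] circ [0.5298 0.0459] 0.0625
top cradle 0.066 125 mean [0.5286 0.0452 0.0741] circ [0.5307 0.0454] 0.059
top cradle 0.08 276 mean [0.5302 0.0474 0.0863] circ [0.5335 0.0511] 0.0495
top cap 0.01 34 mean [ 0.4455 -0.2314  0.016 ] circ [ 0.4531 -0.2413] 0.0715
top cap 0.034 176 mean [ 0.4569 -0.2398  0.0396] circ [ 0.4574 -0.2396] 0.0216
top cap blob (401.0, 300.0) 7.280210018157959 [[ 0.4577 -0.2382  0.02  ]]
top cradle blob (296.2631530761719, 275.0789489746094) 25.352807998657227 ((296.4013366699219, 275.0921325683594), (49.4404411315918, 49.7469596862793), 113.18406677246094) [[0.5298 0.0458 0.02  ]
 [0.5298 0.0454 0.02  ]]
scene flask 0.015 219 mean [0.482  0.2366 0.0358] circ [0.4692 0.2503] 0.0312
scene flask 0.08 107 mean [0.4704 0.2485
[... 218 characters left out ...]
an [0.5321 0.0459 0.0598] circ [0.5307 0.0447] 0.0634
scene cradle 0.066 234 mean [0.5301 0.0451 0.073 ] circ [0.5299 0.0434] 0.0584
scene cradle 0.08 306 mean [0.5232 0.0513 0.0858] circ [0.5304 0.0444] 0.0448
scene cap 0.01 65 mean [ 0.4744 -0.2436  0.0197] circ [ 0.4635 -0.2409] 0.0194
scene cap 0.034 215 mean [ 0.4609 -0.2409  0.0397] circ [ 0.4593 -0.2406] 0.0216
scene cap blob (207.27999877929688, 252.4199981689453) 10.924149513244629 [[ 0.4585 -0.2413  0.02  ]]
scene cradle blob (319.5434875488281, 209.67391967773438) 29.16173553466797 ((319.64056396484375, 211.06362915039062), (52.769046783447266, 56.99618911743164), 178.6137237548828) [[0.5257 0.0489 0.02  ]
 [0.5292 0.0465 0.02  ]]
```

View pics/crops.png

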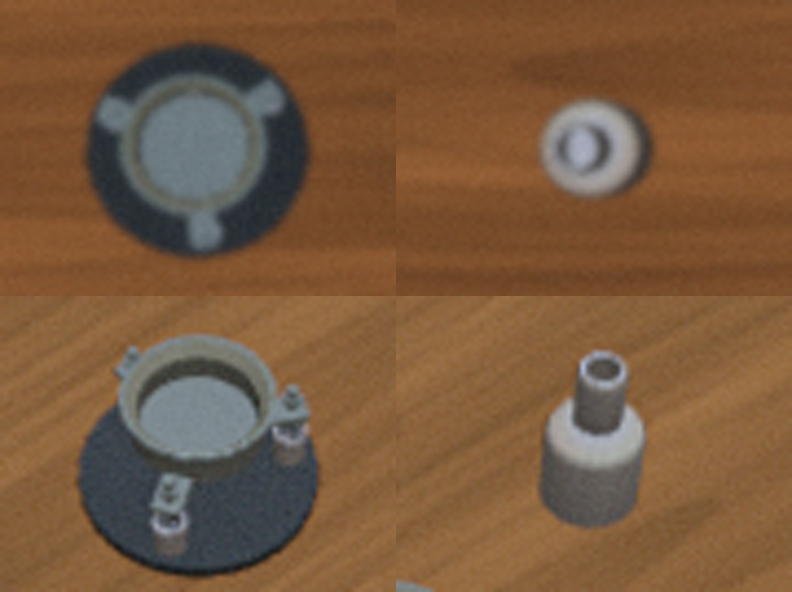

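The crops show the ring level and up, and the flask standing. The two views agree: flask (0.465,0.254), seat (0.530,0.045), cap (0.458,-0.240). I'll move to the flask and grip it by the neck.

step_arm(
  steps=[
    {"xyz": [-0.3, -0.23, 0], "turn": [0, 0, 0], "gripper": 1},
    {"xyz": [-0.6, -0.46, 0], "turn": [0, 0, 0], "gripper": 1},
    {"xyz": [-0.6, -0.46, 0], "turn": [0, 0, 0], "gripper": 1},
    {"xyz": [-0.6, -0.46, 0], "turn": [0, 0, 0], "gripper": 1},
    {"xyz": [-0.6, -0.46, 0], "turn": [0, 0, 0], "gripper": 1},
    {"xyz": [-0.6, -0.46, 0], "turn": [0, 0, 0], "gripper": 1},
    {"xyz": [-0.6, -0.46, 0], "turn": [0, 0, 0], "gripper": 1},
    {"xyz": [-0.6, -0.46, 0], "turn": [0, 0, 0], "gripper": 1},
    {"xyz": [-0.6, -0.46, 0], "turn": [0, 0, 0], "gripper": 1},
    {"xyz": [-0.6, -0.46, 0], "turn": [0, 0, 0], "gripper": 1},
    {"xyz": [-0.6, -0.46, 0], "turn": [0, 0, 0], "gripper": 1},
    {"xyz": [-0.6, -0.46, 0], "turn": [0, 0, 0], "gripper": 1},
    {"xyz": [-0.6, -0.46, 0], "turn": [0, 0, 0], "gripper": 1},
    {"xyz": [-0.6, -0.46, 0], "turn": [0, 0, 0], "gripper": 1},
    {"xyz": [-0.6, -0.46, 0], "turn": [0, 0, 0], "gripper": 1},
    {"xyz": [-0.6, -0.46, 0], "turn": [0, 0, 0], "gripper": 1},
    {"xyz": [-0.6, -0.46, 0], "turn": [0, 0, 0], "gripper": 1},
    {"xyz": [-0.6, -0.46, 0], "turn": [0, 0, 0], "gripper": 1},
    {"xyz": [-0.6, -0.46, 0], "turn": [0, 0, 0], "gripper": 1},
    {"xyz": [-0.6, -0.46, 0], "turn": [0, 0, 0], "gripper": 1},
  ],
  squeeze=40,
)

```text
time_s: 1.77
position: [0.3679, 0.0149, 0.2503]
tool_rot: [[0.258, -0.966, -0.0], [-0.966, -0.258, 0.0], [-0.0, 0.0, -1.0]]
ft_force: [-0.1, -0.7, 0.3]
grip_width: 0.0854
```

step_arm(
  steps=[
    {"xyz": [-0.5, -0.38, 0], "turn": [0, 0, 0], "gripper": 1},
    {"xyz": [-0.5, -0.38, 0], "turn": [0, 0, 0], "gripper": 1},
    {"xyz": [-0.5, -0.38, 0], "turn": [0, 0, 0], "gripper": 1},
    {"xyz": [-0.5, -0.38, 0], "turn": [0, 0, 0], "gripper": 1},
    {"xyz": [-0.5, -0.38, 0], "turn": [0, 0, 0], "gripper": 1},
    {"xyz": [-0.5, -0.38, 0], "turn": [0, 0, 0], "gripper": 1},
    {"xyz": [-0.5, -0.38, 0], "turn": [0, 0, 0], "gripper": 1},
    {"xyz": [-0.5, -0.38, 0], "turn": [0, 0, 0], "gripper": 1},
    {"xyz": [-0.5, -0.38, 0], "turn": [0, 0, 0], "gripper": 1},
    {"xyz": [-0.5, -0.38, 0], "turn": [0, 0, 0], "gripper": 1},
    {"xyz": [-0.15, -0.085, 0], "turn": [0, 0, 0], "gripper": 1},
    {"xyz": [0, 0, 0], "turn": [0, 0, 0], "gripper": 1},
  ],
)

```text
time_s: 2.77
position: [0.4648, 0.2535, 0.2496]
tool_rot: [[0.26, -0.966, -0.001], [-0.966, -0.26, -0.0], [-0.0, 0.001, -1.0]]
ft_force: [-0.1, -1.0, -0.6]
grip_width: 0.0856
```

step_arm(
  steps=[
    {"xyz": [0, 0, 0.5], "turn": [0, 0, 0], "gripper": 1},
    {"xyz": [0, 0, 0.5], "turn": [0, 0, 0], "gripper": 1},
    {"xyz": [0, 0, 0.5], "turn": [0, 0, 0], "gripper": 1},
    {"xyz": [0, 0, 0.5], "turn": [0, 0, 0], "gripper": 1},
    {"xyz": [0, 0, 0.5], "turn": [0, 0, 0], "gripper": 1},
    {"xyz": [0, 0, 0.5], "turn": [0, 0, 0], "gripper": 1},
    {"xyz": [0, 0, 0.4], "turn": [0, 0, 0], "gripper": 1},
    {"xyz": [0, 0, 0.3], "turn": [0, 0, 0], "gripper": 1},
    {"xyz": [0, 0, 0], "turn": [0, 0, 0], "gripper": 1},
    {"xyz": [0, 0, 0], "turn": [0, 0, 0], "gripper": 1},
  ],
)

```text
time_s: 3.6
position: [0.4646, 0.2516, 0.1024]
tool_rot: [[0.257, -0.966, -0.001], [-0.966, -0.257, -0.0], [0.0, 0.001, -1.0]]
ft_force: [0.7, 0.4, -0.2]
grip_width: 0.0853
```

```bash
python3 - <<'E'
from h import *
im,d=grab('scene','s1')
c=cv2.resize(im[60:210,280:480],(800,600),interpolation=cv2.INTER_CUBIC);cv2.imwrite('pics/s1c.png',c[:,:,::-1])
E
```

```text
(no output)
```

View pics/s1c.png

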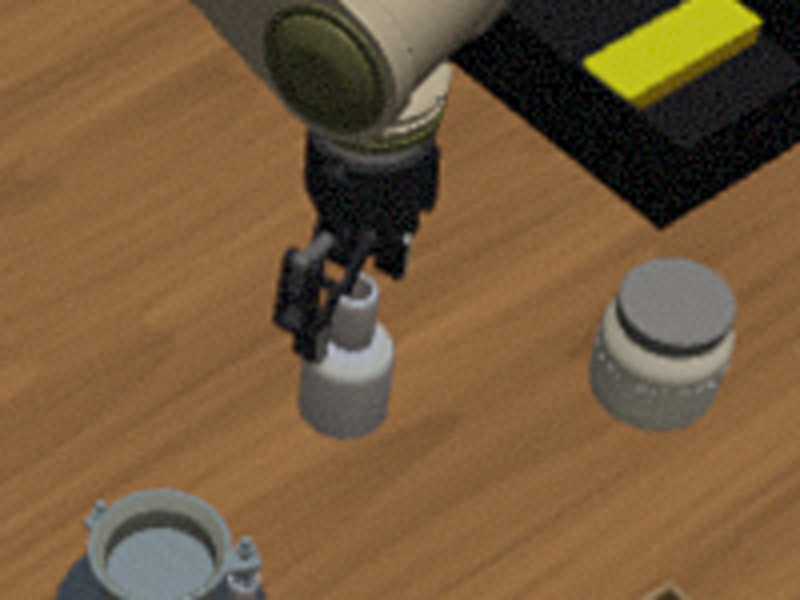

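Jaws straddle the neck (crop ~(355,300)), clear of the shoulder. Closing.

step_arm(
  steps=[
    {"xyz": [0, 0, 0], "turn": [0, 0, 0], "gripper": 0.5},
    {"xyz": [0, 0, 0], "turn": [0, 0, 0], "gripper": 0.2},
    {"xyz": [0, 0, 0], "turn": [0, 0, 0], "gripper": 0},
    {"xyz": [0, 0, 0], "turn": [0, 0, 0], "gripper": -0.1},
    {"xyz": [0, 0, 0], "turn": [0, 0, 0], "gripper": -0.2},
    {"xyz": [0, 0, 0], "turn": [0, 0, 0], "gripper": -0.3},
    {"xyz": [0, 0, 0], "turn": [0, 0, 0], "gripper": -0.5},
    {"xyz": [0, 0, 0], "turn": [0, 0, 0], "gripper": -1},
    {"xyz": [0, 0, 0], "turn": [0, 0, 0], "gripper": -1},
    {"xyz": [0, 0, 0], "turn": [0, 0, 0], "gripper": -1},
    {"xyz": [0, 0, 0], "turn": [0, 0, 0], "gripper": -1},
    {"xyz": [0, 0, 0], "turn": [0, 0, 0], "gripper": -1},
  ],
  squeeze=40,
)

```text
time_s: 4.65
position: [0.465, 0.2527, 0.1026]
tool_rot: [[0.258, -0.966, 0.001], [-0.966, -0.258, 0.001], [-0.0, -0.001, -1.0]]
ft_force: [-0.7, 1.9, 5.8]
grip_width: 0.0298
```

step_arm(
  steps=[
    {"xyz": [0, 0, -0.1], "turn": [0, 0, 0], "gripper": -1},
    {"xyz": [0, 0, -0.3], "turn": [0, 0, 0], "gripper": -1},
    {"xyz": [0, 0, -0.4], "turn": [0, 0, 0], "gripper": -1},
    {"xyz": [0, 0, -0.4], "turn": [0, 0, 0], "gripper": -1},
    {"xyz": [0, 0, -0.4], "turn": [0, 0, 0], "gripper": -1},
    {"xyz": [0, 0, -0.4], "turn": [0, 0, 0], "gripper": -1},
    {"xyz": [0, 0, -0.4], "turn": [0, 0, 0], "gripper": -1},
    {"xyz": [0, 0, -0.4], "turn": [0, 0, 0], "gripper": -1},
    {"xyz": [0, 0, -0.2], "turn": [0, 0, 0], "gripper": -1},
    {"xyz": [0, 0, 0], "turn": [0, 0, 0], "gripper": -1},
    {"xyz": [0, 0, 0], "turn": [0, 0, 0], "gripper": -1},
  ],
)

```text
time_s: 5.57
position: [0.4646, 0.2522, 0.2216]
tool_rot: [[0.258, -0.966, -0.001], [-0.966, -0.258, -0.001], [0.0, 0.001, -1.0]]
ft_force: [0.2, 0.1, -3.7]
grip_width: 0.0297
```

step_arm(
  steps=[
    {"xyz": [0.12, 0, 0], "turn": [0, 0, 0], "gripper": -1},
    {"xyz": [0.4, -0.02, 0], "turn": [0, 0, 0], "gripper": -1},
    {"xyz": [0.4, -0.02, 0], "turn": [0, 0, 0], "gripper": -1},
    {"xyz": [0.4, -0.02, 0], "turn": [0, 0, 0], "gripper": -1},
    {"xyz": [0.4, -0.02, 0], "turn": [0, 0, 0], "gripper": -1},
    {"xyz": [0.4, -0.02, 0], "turn": [0, 0, 0], "gripper": -1},
    {"xyz": [0.4, -0.02, 0], "turn": [0, 0, 0], "gripper": -1},
    {"xyz": [0.4, -0.02, 0], "turn": [0, 0, 0], "gripper": -1},
    {"xyz": [0.4, -0.02, 0], "turn": [0, 0, 0], "gripper": -1},
    {"xyz": [0.4, -0.02, 0], "turn": [0, 0, 0], "gripper": -1},
    {"xyz": [0.4, -0.02, 0], "turn": [0, 0, 0], "gripper": -1},
    {"xyz": [0.4, -0.02, 0], "turn": [0, 0, 0], "gripper": -1},
    {"xyz": [0.4, -0.02, 0], "turn": [0, 0, 0], "gripper": -1},
    {"xyz": [0.4, -0.01, 0], "turn": [0, 0, 0], "gripper": -1},
    {"xyz": [0.1, 0, 0], "turn": [0, 0, 0], "gripper": -1},
    {"xyz": [0, 0, 0], "turn": [0, 0, 0], "gripper": -1},
    {"xyz": [0, 0, 0], "turn": [0, 0, 0], "gripper": -1},
  ],
)

```text
time_s: 6.98
position: [0.53, 0.0457, 0.2216]
tool_rot: [[0.257, -0.966, -0.002], [-0.966, -0.257, 0.0], [-0.001, 0.001, -1.0]]
ft_force: [0.8, -0.1, -2.7]
grip_width: 0.0297
```

```bash
python3 - <<'E'
from h import *
im,d=grab('scene','s2')
s=env.observe();print(s['position'],s['ft_force'])
P=cloud('scene',d);X,Y,Z=P.transpose(2,0,1)
near=np.hypot(X-.53,Y-.045)<.06
# body silhouette axis: circle fit of body side points z bands
from scipy.optimize import least_squares
for lo,hi in((.124,.15),(.15,.176)):
    m=near&(Z>lo)&(Z<hi)&(np.hypot(X-.53,Y-.045)<.045);p=P[m][:,:2]
    r=least_squares(lambda c:np.hypot(*(p-c).T)-.031,(.53,.045),loss='soft_l1',f_scale=.002);print(lo,m.sum(),r.x.round(4),np.std(r.fun).round(4))
m=(Z>.082)&(Z<.093)&(np.hypot(X-.53,Y-.045)<.05);p=P[m];print('ring',m.sum(),cv2.minEnclosingCircle(p[:,:2].astype(np.float32)))
c=cv2.resize(im[110:260,220:420],(800,600),interpolation=cv2.INTER_CUBIC);cv2.imwrite('pics/s2c.png',c[:,:,::-1])
E
```

```text
[0.52998452 0.04604899 0.22184246] [ 0.28044976  0.32155249 -3.54118026]
0.124 165 [0.5302 0.0466] 0.001
0.15 182 [0.5304 0.0464] 0.0011
ring 155 ((0.5313141345977783, 0.044364407658576965), 0.04415791854262352)
```

View pics/s2c.png

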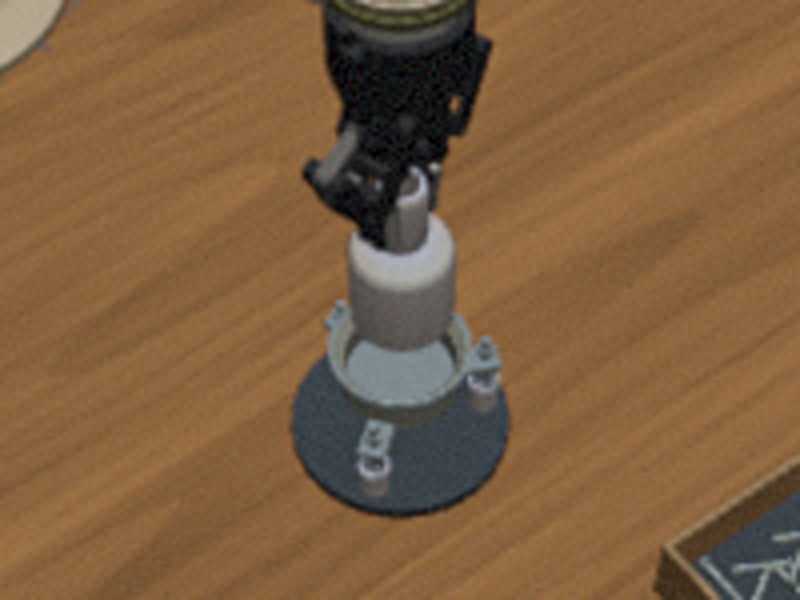

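Flask hangs upright over the ring, about 1.5 mm off in +y. I'll correct that and lower it.

step_arm(
  steps=[
    {"xyz": [0.04, 0, 0.1], "turn": [0, 0, 0], "gripper": -1},
    {"xyz": [0, 0, 0.2], "turn": [0, 0, 0], "gripper": -1},
    {"xyz": [0, 0, 0.2], "turn": [0, 0, 0], "gripper": -1},
    {"xyz": [0, 0, 0.2], "turn": [0, 0, 0], "gripper": -1},
    {"xyz": [0, 0, 0.2], "turn": [0, 0, 0], "gripper": -1},
    {"xyz": [0, 0, 0.15], "turn": [0, 0, 0], "gripper": -1},
    {"xyz": [0, 0, 0.1], "turn": [0, 0, 0], "gripper": -1},
    {"xyz": [0, 0, 0.1], "turn": [0, 0, 0], "gripper": -1},
    {"xyz": [0, 0, 0.1], "turn": [0, 0, 0], "gripper": -1},
    {"xyz": [0, 0, 0.05], "turn": [0, 0, 0], "gripper": -1},
    {"xyz": [0, 0, 0.05], "turn": [0, 0, 0], "gripper": -1},
    {"xyz": [0, 0, 0], "turn": [0, 0, 0], "gripper": -1},
    {"xyz": [0, 0, 0], "turn": [0, 0, 0], "gripper": -1},
  ],
)

```text
time_s: 8.12
position: [0.5309, 0.044, 0.1644]
tool_rot: [[0.258, -0.966, 0.0], [-0.966, -0.258, -0.0], [0.0, -0.0, -1.0]]
ft_force: [-0.2, -1.4, -3.4]
grip_width: 0.0296
```

step_arm(
  steps=[
    {"xyz": [0, 0, 0.03], "turn": [0, 0, 0], "gripper": -1},
    {"xyz": [0, 0, 0.03], "turn": [0, 0, 0], "gripper": -1},
    {"xyz": [0, 0, 0.02], "turn": [0, 0, 0], "gripper": -1},
    {"xyz": [0, 0, 0], "turn": [0, 0, 0], "gripper": -1},
    {"xyz": [0, 0, 0], "turn": [0, 0, 0], "gripper": -1},
  ],
)

```text
time_s: 8.53
position: [0.531, 0.044, 0.1616]
tool_rot: [[0.258, -0.966, 0.001], [-0.966, -0.258, -0.0], [0.0, -0.001, -1.0]]
ft_force: [-1.7, 0.6, 2.0]
grip_width: 0.0295
```

Foot is on the seat (force turned positive). Release and rise.

step_arm(
  steps=[
    {"xyz": [0, 0, 0], "turn": [0, 0, 0], "gripper": -0.2},
    {"xyz": [0, 0, 0], "turn": [0, 0, 0], "gripper": 0},
    {"xyz": [0, 0, 0], "turn": [0, 0, 0], "gripper": 0.3},
    {"xyz": [0, 0, 0], "turn": [0, 0, 0], "gripper": 0.6},
    {"xyz": [0, 0, 0], "turn": [0, 0, 0], "gripper": 1},
    {"xyz": [0, 0, 0], "turn": [0, 0, 0], "gripper": 1},
    {"xyz": [0, 0, 0], "turn": [0, 0, 0], "gripper": 1},
    {"xyz": [0, 0, -0.2], "turn": [0, 0, 0], "gripper": 1},
    {"xyz": [0, 0, -0.4], "turn": [0, 0, 0], "gripper": 1},
    {"xyz": [0, 0, -0.5], "turn": [0, 0, 0], "gripper": 1},
    {"xyz": [0, 0, -0.5], "turn": [0, 0, 0], "gripper": 1},
    {"xyz": [0, 0, -0.5], "turn": [0, 0, 0], "gripper": 1},
    {"xyz": [0, 0, -0.5], "turn": [0, 0, 0], "gripper": 1},
    {"xyz": [0, 0, -0.4], "turn": [0, 0, 0], "gripper": 1},
    {"xyz": [0, 0, 0], "turn": [0, 0, 0], "gripper": 1},
  ],
)

```text
time_s: 9.78
position: [0.5317, 0.0439, 0.2849]
tool_rot: [[0.258, -0.966, 0.007], [-0.966, -0.258, -0.001], [0.003, -0.006, -1.0]]
ft_force: [0.4, 0.7, 0.6]
grip_width: 0.0852
```

step_arm(
  steps=[
    {"xyz": [0.2, 0.115, 0], "turn": [0, 0, 0], "gripper": 1},
    {"xyz": [0.4, 0.225, 0], "turn": [0, 0, 0], "gripper": 1},
    {"xyz": [0.4, 0.225, 0], "turn": [0, 0, 0], "gripper": 1},
    {"xyz": [0.4, 0.225, 0], "turn": [0, 0, 0], "gripper": 1},
    {"xyz": [0.4, 0.225, 0], "turn": [0, 0, 0], "gripper": 1},
    {"xyz": [0.4, 0.225, 0], "turn": [0, 0, 0], "gripper": 1},
    {"xyz": [0.4, 0.225, 0], "turn": [0, 0, 0], "gripper": 1},
    {"xyz": [0.4, 0.225, 0], "turn": [0, 0, 0], "gripper": 1},
    {"xyz": [0.4, 0.225, 0], "turn": [0, 0, 0], "gripper": 1},
    {"xyz": [0.4, 0.225, 0], "turn": [0, 0, 0], "gripper": 1},
    {"xyz": [0.4, 0.225, 0], "turn": [0, 0, 0], "gripper": 1},
    {"xyz": [0.4, 0.225, 0], "turn": [0, 0, 0], "gripper": 1},
    {"xyz": [0.4, 0.225, 0], "turn": [0, 0, 0], "gripper": 1},
    {"xyz": [0.4, 0.225, 0], "turn": [0, 0, 0], "gripper": 1},
    {"xyz": [0.4, 0.225, 0], "turn": [0, 0, 0], "gripper": 1},
    {"xyz": [0.4, 0.225, 0], "turn": [0, 0, 0], "gripper": 1},
    {"xyz": [0.2, 0.11, 0], "turn": [0, 0, 0], "gripper": 1},
    {"xyz": [0, 0, 0], "turn": [0, 0, 0], "gripper": 1},
    {"xyz": [0, 0, 0], "turn": [0, 0, 0], "gripper": 1},
  ],
)

```text
time_s: 11.37
position: [0.4574, -0.2404, 0.2805]
tool_rot: [[0.257, -0.966, -0.001], [-0.966, -0.257, 0.001], [-0.001, 0.001, -1.0]]
ft_force: [0.0, -0.1, -0.4]
grip_width: 0.0855
```

```bash
python3 - <<'E'
from h import *
from scipy.optimize import least_squares
im,d=grab('scene','s3')
def fit(p,r,c0):
    f=least_squares(lambda c:np.hypot(*(p-c).T)-r,c0,loss='soft_l1',f_scale=.002);return f.x.round(4),len(p),np.std(f.fun).round(4)
P=cloud('scene',d);X,Y,Z=P.transpose(2,0,1)
R=np.hypot(X-.53,Y-.045)
print('body',fit(P[(R<.042)&(Z>.095)&(Z<.116)][:,:2],.031,(.53,.045)))
for lo,hi in((.137,.153),(.153,.17)):print('neck',lo,fit(P[(R<.025)&(Z>lo)&(Z<hi)][:,:2],.0155,(.53,.045)))
top=P[(R<.03)&(Z>.165)];print('rim z',np.percentile(top[:,2],[50,90,98]).round(4),cv2.minEnclosingCircle(top[top[:,2]>.172][:,:2].astype(np.float32)))
ring=P[(R>.038)&(R<.05)&(Z>.08)&(Z<.095)];print('ring z',np.percentile(ring[:,2],[50,90]))
Rc=np.hypot(X-.4585,Y+.2405)
print('cap side',fit(P[(Rc<.03)&(Z>.01)&(Z<.033)][:,:2],.021,(.4585,-.2405)), P[(Rc<.03)&(Z>.035)&(Z<.046)].mean(0))
print(env.observe()['position'])
c=np.hstack([cv2.resize(im[130:260,260:380],(400,433),interpolation=3),cv2.resize(im[180:310,150:270],(400,433),interpolation=3)]);cv2.imwrite('pics/s3c.png',c[:,:,::-1])
E
```

```text
body (array([0.5314, 0.045 ]), 132, np.float64(0.001))
neck 0.137 (array([0.5319, 0.0446]), 65, np.float64(0.0015))
neck 0.153 (array([0.5325, 0.0441]), 93, np.float64(0.0012))
rim z [0.1746 0.1799 0.1811] ((0.533187747001648, 0.044101592153310776), 0.015463768504559994)
ring z [0.08772738 0.09029015]
cap side (array([ 0.4576, -0.2403]), 85, np.float64(0.0009)) [ 0.46030164 -0.24077615  0.04014071]
[ 0.45757644 -0.23990404  0.28069186]
```

View pics/s3c.png

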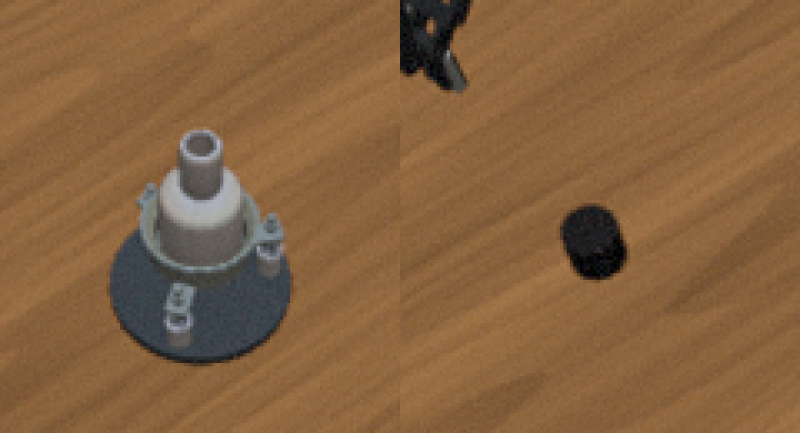

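Flask is seated upright in the ring: rim at z≈0.179, neck axis ≈(0.532,0.0445). The cap is still at (0.458,-0.240), right below the tool. Descending.

step_arm(
  steps=[
    {"xyz": [0, 0, 0.3], "turn": [0, 0, 0], "gripper": 1},
    {"xyz": [0, 0, 0.6], "turn": [0, 0, 0], "gripper": 1},
    {"xyz": [0, 0, 0.6], "turn": [0, 0, 0], "gripper": 1},
    {"xyz": [0, 0, 0.6], "turn": [0, 0, 0], "gripper": 1},
    {"xyz": [0, 0, 0.6], "turn": [0, 0, 0], "gripper": 1},
    {"xyz": [0, 0, 0.6], "turn": [0, 0, 0], "gripper": 1},
    {"xyz": [0, 0, 0.6], "turn": [0, 0, 0], "gripper": 1},
    {"xyz": [0, 0, 0.6], "turn": [0, 0, 0], "gripper": 1},
    {"xyz": [0, 0, 0.6], "turn": [0, 0, 0], "gripper": 1},
    {"xyz": [0, 0, 0.5], "turn": [0, 0, 0], "gripper": 1},
    {"xyz": [0, 0, 0.4], "turn": [0, 0, 0], "gripper": 1},
    {"xyz": [0, 0, 0.24], "turn": [0, 0, 0], "gripper": 1},
    {"xyz": [0, 0, 0], "turn": [0, 0, 0], "gripper": 1},
    {"xyz": [0, 0, 0], "turn": [0, 0, 0], "gripper": 1},
  ],
)

```text
time_s: 12.58
position: [0.458, -0.2401, 0.0318]
tool_rot: [[0.258, -0.966, -0.0], [-0.966, -0.258, 0.0], [-0.0, -0.0, -1.0]]
ft_force: [-0.0, 0.3, 0.6]
grip_width: 0.0851
```

step_arm(
  steps=[
    {"xyz": [0, 0, 0], "turn": [0, 0, 0], "gripper": 0.6},
    {"xyz": [0, 0, 0], "turn": [0, 0, 0], "gripper": 0.3},
    {"xyz": [0, 0, 0], "turn": [0, 0, 0], "gripper": 0.15},
    {"xyz": [0, 0, 0], "turn": [0, 0, 0], "gripper": 0.05},
    {"xyz": [0, 0, 0], "turn": [0, 0, 0], "gripper": -0.05},
    {"xyz": [0, 0, 0], "turn": [0, 0, 0], "gripper": -0.2},
    {"xyz": [0, 0, 0], "turn": [0, 0, 0], "gripper": -1},
    {"xyz": [0, 0, 0], "turn": [0, 0, 0], "gripper": -1},
    {"xyz": [0, 0, 0], "turn": [0, 0, 0], "gripper": -1},
    {"xyz": [0, 0, 0], "turn": [0, 0, 0], "gripper": -1},
  ],
  squeeze=40,
)

```text
time_s: 13.42
position: [0.4579, -0.2406, 0.0323]
tool_rot: [[0.258, -0.966, 0.001], [-0.966, -0.258, -0.001], [0.001, -0.001, -1.0]]
ft_force: [-0.9, 1.3, 5.3]
grip_width: 0.0414
```

step_arm(
  steps=[
    {"xyz": [0, 0, -0.2], "turn": [0, 0, 0], "gripper": -1},
    {"xyz": [0, 0, -0.5], "turn": [0, 0, 0], "gripper": -1},
    {"xyz": [0, 0, -0.5], "turn": [0, 0, 0], "gripper": -1},
    {"xyz": [0, 0, -0.5], "turn": [0, 0, 0], "gripper": -1},
    {"xyz": [0, 0, -0.5], "turn": [0, 0, 0], "gripper": -1},
    {"xyz": [0, 0, -0.5], "turn": [0, 0, 0], "gripper": -1},
    {"xyz": [0, 0, -0.5], "turn": [0, 0, 0], "gripper": -1},
    {"xyz": [0, 0, -0.5], "turn": [0, 0, 0], "gripper": -1},
    {"xyz": [0, 0, -0.5], "turn": [0, 0, 0], "gripper": -1},
    {"xyz": [0, 0, -0.5], "turn": [0, 0, 0], "gripper": -1},
    {"xyz": [0, 0, -0.5], "turn": [0, 0, 0], "gripper": -1},
    {"xyz": [0, 0, -0.3], "turn": [0, 0, 0], "gripper": -1},
    {"xyz": [0, 0, 0], "turn": [0, 0, 0], "gripper": -1},
    {"xyz": [0, 0, 0], "turn": [0, 0, 0], "gripper": -1},
  ],
)

```text
time_s: 14.58
position: [0.4575, -0.2404, 0.2518]
tool_rot: [[0.258, -0.966, 0.001], [-0.966, -0.258, -0.001], [0.001, -0.0, -1.0]]
ft_force: [-0.9, -0.3, -1.2]
grip_width: 0.0411
```

step_arm(
  steps=[
    {"xyz": [-0.2, -0.115, 0], "turn": [0, 0, 0], "gripper": -1},
    {"xyz": [-0.4, -0.227, 0], "turn": [0, 0, 0], "gripper": -1},
    {"xyz": [-0.4, -0.227, 0], "turn": [0, 0, 0], "gripper": -1},
    {"xyz": [-0.4, -0.227, 0], "turn": [0, 0, 0], "gripper": -1},
    {"xyz": [-0.4, -0.227, 0], "turn": [0, 0, 0], "gripper": -1},
    {"xyz": [-0.4, -0.227, 0], "turn": [0, 0, 0], "gripper": -1},
    {"xyz": [-0.4, -0.227, 0], "turn": [0, 0, 0], "gripper": -1},
    {"xyz": [-0.4, -0.227, 0], "turn": [0, 0, 0], "gripper": -1},
    {"xyz": [-0.4, -0.227, 0], "turn": [0, 0, 0], "gripper": -1},
    {"xyz": [-0.4, -0.227, 0], "turn": [0, 0, 0], "gripper": -1},
    {"xyz": [-0.4, -0.227, 0], "turn": [0, 0, 0], "gripper": -1},
    {"xyz": [-0.4, -0.227, 0], "turn": [0, 0, 0], "gripper": -1},
    {"xyz": [-0.4, -0.227, 0], "turn": [0, 0, 0], "gripper": -1},
    {"xyz": [-0.4, -0.227, 0], "turn": [0, 0, 0], "gripper": -1},
    {"xyz": [-0.4, -0.227, 0], "turn": [0, 0, 0], "gripper": -1},
    {"xyz": [-0.4, -0.227, 0], "turn": [0, 0, 0], "gripper": -1},
    {"xyz": [-0.2, -0.115, 0], "turn": [0, 0, 0], "gripper": -1},
    {"xyz": [0, 0, 0], "turn": [0, 0, 0], "gripper": -1},
    {"xyz": [0, 0, 0], "turn": [0, 0, 0], "gripper": -1},
  ],
)

```text
time_s: 16.17
position: [0.5318, 0.0445, 0.2509]
tool_rot: [[0.259, -0.966, -0.001], [-0.966, -0.259, -0.0], [-0.0, 0.001, -1.0]]
ft_force: [-0.2, -0.2, -0.6]
grip_width: 0.0407
```

```bash
python3 - <<'E'
from h import *
from scipy.optimize import least_squares
im,d=grab('scene','s4')
def fit(p,r,c0):
    f=least_squares(lambda c:np.hypot(*(p-c).T)-r,c0,loss='soft_l1',f_scale=.002);return f.x.round(4),len(p),np.std(f.fun).round(4)
P=cloud('scene',d);X,Y,Z=P.transpose(2,0,1)
R=np.hypot(X-.532,Y-.044)
for lo,hi in((.137,.153),(.153,.17)):print('neck',lo,fit(P[(R<.025)&(Z>lo)&(Z<hi)][:,:2],.0155,(.53,.045)))
for z in(.165,.18,.19,.2,.21,.22,.23):
    m=(R<.03)&(Z>z)&(Z<z+.01);print(z,m.sum(),fit(P[m][:,:2],.021,(.532,.044)) if m.sum()>5 else '')
print(env.observe()['position'])
c=cv2.resize(im[90:240,230:430],(800,600),interpolation=3);cv2.imwrite('pics/s4c.png',c[:,:,::-1])
E
```

```text
neck 0.137 (array([0.5314, 0.0448]), 59, np.float64(0.001))
neck 0.153 (array([0.5324, 0.044 ]), 101, np.float64(0.0013))
0.165 70 (array([0.5253, 0.0354]), 70, np.float64(0.0061))
0.18 8 (array([0.5175, 0.0472]), 8, np.float64(0.0051))
0.19 0 
0.2 0 
0.21 6 (array([0.5316, 0.0448]), 6, np.float64(0.0001))
0.22 45 (array([0.5321, 0.0441]), 45, np.float64(0.0012))
0.23 44 (array([0.5324, 0.0434]), 44, np.float64(0.0023))
[0.53186986 0.04397914 0.25107594]
```

View pics/s4c.png

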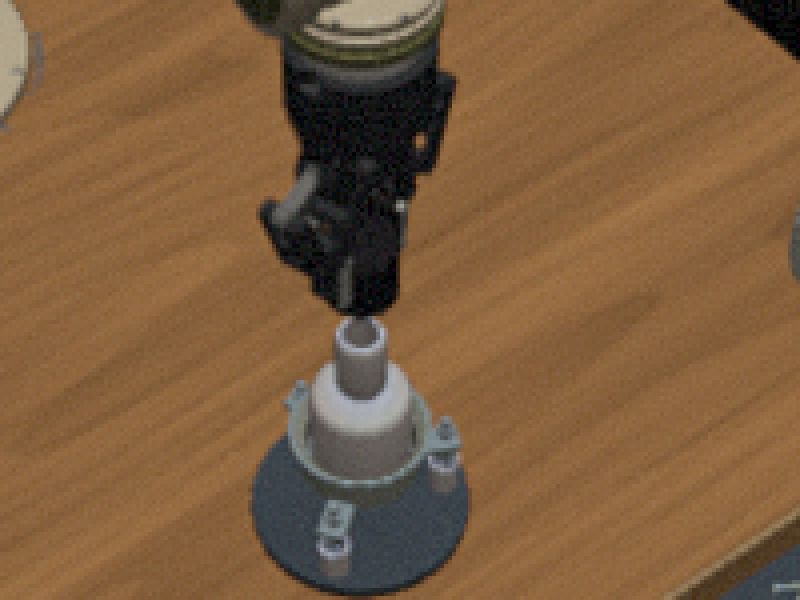

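Cap and neck axes agree within 1 mm. Lowering the cap over the neck.

step_arm(
  steps=[
    {"xyz": [0, 0, 0.2], "turn": [0, 0, 0], "gripper": -1},
    {"xyz": [0, 0, 0.3], "turn": [0, 0, 0], "gripper": -1},
    {"xyz": [0, 0, 0.2], "turn": [0, 0, 0], "gripper": -1},
    {"xyz": [0, 0, 0.1], "turn": [0, 0, 0], "gripper": -1},
    {"xyz": [0, 0, 0.1], "turn": [0, 0, 0], "gripper": -1},
    {"xyz": [0, 0, 0.1], "turn": [0, 0, 0], "gripper": -1},
    {"xyz": [0, 0, 0], "turn": [0, 0, 0], "gripper": -1},
  ],
)

```text
time_s: 16.8
position: [0.532, 0.0442, 0.2109]
tool_rot: [[0.258, -0.966, -0.001], [-0.966, -0.258, 0.0], [-0.0, 0.001, -1.0]]
ft_force: [-0.6, -0.9, 0.2]
grip_width: 0.0408
```

step_arm(
  steps=[
    {"xyz": [0, 0, 0.1], "turn": [0, 0, 0], "gripper": -1},
    {"xyz": [0, 0, 0.2], "turn": [0, 0, 0], "gripper": -1},
    {"xyz": [0, 0, 0.2], "turn": [0, 0, 0], "gripper": -1},
    {"xyz": [0, 0, 0.1], "turn": [0, 0, 0], "gripper": -1},
    {"xyz": [0, 0, 0.1], "turn": [0, 0, 0], "gripper": -1},
    {"xyz": [0, 0, 0.05], "turn": [0, 0, 0], "gripper": -1},
    {"xyz": [0, 0, 0], "turn": [0, 0, 0], "gripper": -1},
    {"xyz": [0, 0, 0], "turn": [0, 0, 0], "gripper": -1},
  ],
)

```text
time_s: 17.47
position: [0.5322, 0.0443, 0.1816]
tool_rot: [[0.258, -0.966, 0.0], [-0.966, -0.258, 0.0], [0.0, -0.0, -1.0]]
ft_force: [-0.3, -0.7, 0.3]
grip_width: 0.041
```

step_arm(
  steps=[
    {"xyz": [0, 0, 0.04], "turn": [0, 0, 0], "gripper": -1},
    {"xyz": [0, 0, 0.04], "turn": [0, 0, 0], "gripper": -1},
    {"xyz": [0, 0, 0.04], "turn": [0, 0, 0], "gripper": -1},
    {"xyz": [0, 0, 0.03], "turn": [0, 0, 0], "gripper": -1},
    {"xyz": [0, 0, 0], "turn": [0, 0, 0], "gripper": -1},
    {"xyz": [0, 0, 0], "turn": [0, 0, 0], "gripper": -1},
    {"xyz": [0, 0, 0], "turn": [0, 0, 0], "gripper": -1},
  ],
  squeeze=70,
)

```text
time_s: 18.05
position: [0.5322, 0.0443, 0.1758]
tool_rot: [[0.258, -0.966, 0.0], [-0.966, -0.258, -0.0], [0.0, -0.0, -1.0]]
ft_force: [-0.7, -0.1, 2.5]
grip_width: 0.0402
```

Contact at z≈0.176, as predicted. Pressing about 16 mm.

step_arm(
  steps=[
    {"xyz": [0, 0, 0.05], "turn": [0, 0, 0], "gripper": -1},
    {"xyz": [0, 0, 0.05], "turn": [0, 0, 0], "gripper": -1},
    {"xyz": [0, 0, 0.05], "turn": [0, 0, 0], "gripper": -1},
    {"xyz": [0, 0, 0.05], "turn": [0, 0, 0], "gripper": -1},
    {"xyz": [0, 0, 0.05], "turn": [0, 0, 0], "gripper": -1},
    {"xyz": [0, 0, 0.05], "turn": [0, 0, 0], "gripper": -1},
    {"xyz": [0, 0, 0.05], "turn": [0, 0, 0], "gripper": -1},
    {"xyz": [0, 0, 0.05], "turn": [0, 0, 0], "gripper": -1},
    {"xyz": [0, 0, 0], "turn": [0, 0, 0], "gripper": -1},
    {"xyz": [0, 0, 0], "turn": [0, 0, 0], "gripper": -1},
  ],
)

```text
time_s: 18.88
position: [0.5324, 0.0443, 0.1599]
tool_rot: [[0.258, -0.966, 0.001], [-0.966, -0.258, -0.0], [0.0, -0.001, -1.0]]
ft_force: [-1.7, -0.3, 8.1]
grip_width: 0.04
```

step_arm(
  steps=[
    {"xyz": [0, 0, 0.03], "turn": [0, 0, 0], "gripper": -1},
    {"xyz": [0, 0, 0.03], "turn": [0, 0, 0], "gripper": -1},
    {"xyz": [0, 0, 0], "turn": [0, 0, 0], "gripper": -1},
    {"xyz": [0, 0, 0], "turn": [0, 0, 0], "gripper": -1},
    {"xyz": [0, 0, 0], "turn": [0, 0, 0], "gripper": -1},
  ],
)

```text
time_s: 19.3
position: [0.5326, 0.0443, 0.1582]
tool_rot: [[0.258, -0.966, 0.002], [-0.966, -0.258, -0.0], [0.001, -0.002, -1.0]]
ft_force: [-2.2, 0.3, 12.3]
grip_width: 0.0399
```

step_arm(
  steps=[
    {"xyz": [0, 0, 0.03], "turn": [0, 0, 0], "gripper": -1},
    {"xyz": [0, 0, 0], "turn": [0, 0, 0], "gripper": -1},
    {"xyz": [0, 0, 0], "turn": [0, 0, 0], "gripper": -1},
    {"xyz": [0, 0, 0], "turn": [0, 0, 0], "gripper": -1},
  ],
)

```text
time_s: 19.63
position: [0.5329, 0.0443, 0.1581]
tool_rot: [[0.258, -0.966, 0.004], [-0.966, -0.258, -0.001], [0.002, -0.004, -1.0]]
ft_force: [-4.7, 1.1, 19.7]
grip_width: 0.0402
```

```bash
python3 - <<'E'
from h import *
from scipy.optimize import least_squares
im,d=grab('scene','s5')
def fit(p,r,c0):
    f=least_squares(lambda c:np.hypot(*(p-c).T)-r,c0,loss='soft_l1',f_scale=.002);return f.x.round(4),len(p),np.std(f.fun).round(4)
P0=cloud('scene',np.load('/tmp/s4.npz')['d']);P=cloud('scene',d);X,Y,Z=P.transpose(2,0,1)
R=np.hypot(X-.5315,Y-.0445)
for Q in(P0,P):
    r=np.hypot(Q[...,0]-.5305,Q[...,1]-.0447);m=(r>.036)&(r<.041)&(Q[...,2]>.055)&(Q[...,2]<.095);print('ring mouth z',m.sum(),np.percentile(Q[m][:,2],[30,50,70,90]).round(4))
print('body',fit(P[(R<.042)&(Z>.077)&(Z<.098)][:,:2],.031,(.53,.045)))
print('cap',fit(P[(R<.03)&(Z>.127)&(Z<.155)][:,:2],.021,(.53,.045)))
s=env.observe();print(s['position'],s['ft_force'],s['time_s'])
c=cv2.resize(im[90:240,230:430],(800,600),interpolation=3);cv2.imwrite('pics/s5c.png',c[:,:,::-1])
E
```

```text
ring mouth z 225 [0.0664 0.0743 0.0845 0.0874]
ring mouth z 105 [0.0648 0.067  0.0686 0.0707]
body (array([0.5315, 0.0449]), 122, np.float64(0.0009))
cap (array([0.5332, 0.0439]), 98, np.float64(0.0024))
[0.53290853 0.04428963 0.15810858] [-4.45086777  0.06344169 20.98154368] 19.6833
```

View pics/s5c.png

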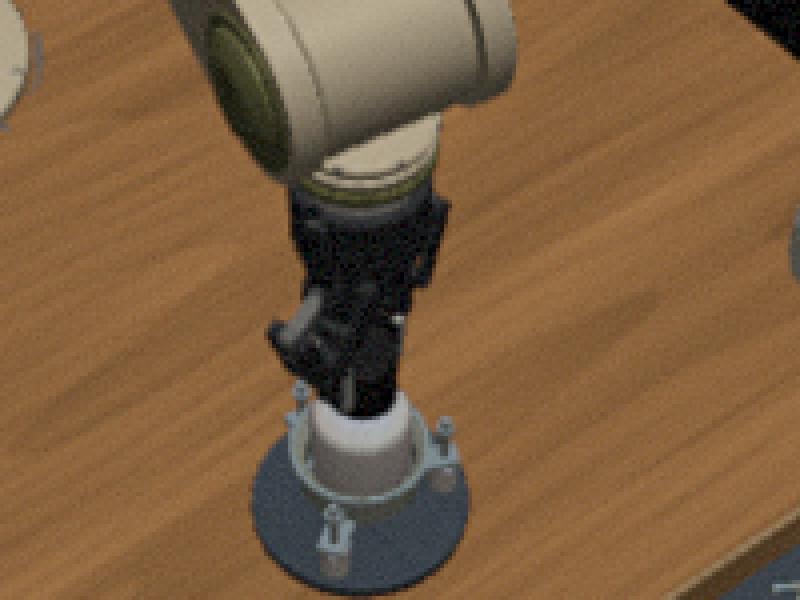

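The ring is down on its stop: its mouth dropped about 17–18 mm, the pins stand out, and the tool stopped at z=0.158 with 20 N. The flask is upright with the cap on. Handing in.

```bash
python3 -c "
from h import *
s=env.observe();print(s['ft_force'],s['position'],s['grip_width']);print(order.close_job())"
```

```text
[-4.45086777  0.06344169 20.98154368] [0.53290853 0.04428963 0.15810858] 0.0403234667517882
the job is handed in; nothing more can be done
None
```

I stood the flask in the ring cradle, put the cap over its neck, and handed the job in while still gripping the cap and pressing it down. It took about 20 s of the 61 s allowed. The hand-in gives no verdict, so what follows is from my own last checks.

- **Ring:** its mouth sank about 17 mm. The tool then stopped at z = 0.158 while the force rose to about 20 N, so it is on its stop.
- **Flask:** it looked upright in the last picture. Its body axis was within about 1 mm of the seat.
- **Cap:** it went down over the neck to the height expected from the given sizes. Measured at the end, its axis was about 2 mm from the flask's. That fit was noisy because the fingers hid part of the cap.
- **Side push:** about 4.5 N sideways was left at the wrist, with a tool tilt of about 0.004 rad.
- **Other things:** I did not measure the screw box, filler tub, screwdriver or offcut again at the end. The arm's path kept well clear of them and nothing unexpected showed in the force readings.

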